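# Put the craft supplies back in their places

### The arm

A 6-joint arm with a two-finger parallel gripper is mounted at the origin on the work surface. World frame = base frame: x ahead of the robot, y to its left, z up, the work surface at z = 0. Lengths are in m, angles in rad, forces in N, time in s.
With the tool pointing down it reaches from about 0.35 to 0.925 m from the base axis. Payload 6.4 kg.
Tool frame: the origin (TCP) lies midway between the tips of the shut fingers; the grasp point (between the pads) lies 19 mm behind it (env.grasp_offset is the distance from the TCP to the grasp point, in m); z points along the fingers, y is the line along which they close (so a half turn about z gives the same grasp; the last joint's range is limited). The gripper opens to 85 mm and grips with 20 to 120 N. Pads are 22 mm wide; open, the fingers measure 114 mm over their backs; the gripper's body (76 mm by 85 mm) begins 54 mm behind the grasp point. The pads swing forward as they close: fully open they stand 13 mm farther back than shut.
Start: joints at [-1.329, 0.245, 1.558, -0, 1.339, -0.174], TCP at [0.263, -0.595, 0.231] pointing down, gripper open.
Joint ranges: [-3.13, 3.13], [-1.02, 2.26], [0.13, 2.54], [-0.95, 4.09], [0.21, 2.88], [-2.74, 2.74]. Speed limits (rad/s): [2.57, 2.57, 3.14, 3.14, 3.14, 3.14].

### API

Orientations are given as a unit quaternion [w, x, y, z].
In Python, from plant import env gives the robot as it stands.
- The arm moves only by the tool servo_tool, never from a script. Its argument "increments" is a list of rows, each a list of 7 numbers: the turn, a rotation vector about the world's x, y, z in fractions of the full range, 1 being 180 degrees, then the shift along the world's x, y, z in a scale on which 1.0 is 1 m, then the opening, from -1 (shut) to 1 (fully open). A call has 1 to 20 rows; each row is the pose to reach, as a shift and turn from the pose commanded when the call began; what a row does not reach only later rows make up. A row lasts 1/10 s, in which the tool goes at most 50 mm and 8.59 degrees, less where a joint would pass 70% of its speed; a pose out of reach is approached as far as the arm can. A call with a gripper value outside its range is refused whole. The fingers move at their own pace and stop on an object; "squeeze" is the grip in N (left out, the last holds). Time passes only in rows, so rows that repeat a pose let the fingers close. It gives the time, the measured TCP pose, the force, the opening and the grip force at its end, in the units of the state.
- env.observe(): the state, without advancing time (a new reading comes with each control period).
- env.read_camera(name): name is "side" or "top"; returns a dict with "frame" (400x640x3 uint8, red, green, blue), "depth" (400x640 float32, m along the optical axis (not along the pixel's ray), 0 where there is no reading), "fovy" (degrees; the focal length in pixels is half the picture's height over the tangent of half this angle, whatever the lens; pixels are square), "cx", "cy" (the principal point, pixels), "k1" (the pictures are not rectified: a ray, as slopes to the right and down, at radius r is drawn at 1 + k1 r^2 times it, then the intrinsics apply), "R" (3x3) and "t" (3): a world point X has camera coordinates R X + t. Camera axes: x right, y down, z forward; pixel columns grow to the right and rows downward; lengths in m; the calibration is good to about 2 mm. A picture is of the moment at which its call begins.
- env.finish_job(): hands the job in; it is judged then, once.
The state is a dict: "t": time; "joints": joint angles; "qvel": joint speeds; "joint_torque": joint torques, N m; "eef_pos": TCP position; "eef_rot": TCP orientation; "ft_force": force on the tool from outside, world axes, zero at the start; "ft_torque": the same for the moment, N m; "finger_gap": finger opening in m; "gripper_force": force on a finger pad.
Only numpy, scipy, OpenCV 4.12 (cv2) and the standard library are available. Lean on these libraries where they do the work, as an engineer would, in place of code of your own. Each camera call takes 0.05 s, during which the arm holds its last target. There are 200 camera calls.

### The job

Tidy the craft board: stand the cup upright wholly on the cork coaster, stand the glue bottle in the round aluminium can, lay the tape roll flat over the pin of its stand, and set the wooden box the right way up, flat and lengthwise, in the steel tray. Set each down, do not drop it, and leave the ink jar and the scissors where they are.

Things in the scene. Friction and masses are not known exactly. Their poses are not given: they have to be found in the camera images.
- cup: White ceramic cup without a handle, loose, upright, empty. 65 mm tall, outside diameter 54 mm from 30 mm up to the rim (50 mm at the foot), wall 3 mm, about 0.14 kg. Origin: centre of its underside; z up.
- glue_bottle: White plastic glue bottle with a pointed black nozzle, loose, upright. Round body 42 mm in diameter up to 66 mm, then tapering; 92 mm tall with the nozzle; about 0.1 kg. Origin: centre of its underside; z up.
- tape_roll: Roll of off-white masking tape lying flat, loose. Outside diameter 54 mm, hole diameter 28 mm, 24 mm high, about 0.06 kg. Origin: centre of its underside, on the axis of the hole; z up.
- wood_box: Closed pale wooden box with a dark seam under its lid (the lid does not open), loose. 60 mm long (x), 36 mm wide (y), 45 mm tall (z), about 0.07 kg. Origin: centre of its underside.
- coaster: Flat round cork coaster with a dark wooden rim, fixed to the board: 86 mm in diameter, 5 mm thick. Place of the cup. Origin: centre of its underside; its top is 5 mm above that.
- can_holder: Low open round aluminium can, fixed to the board: outside diameter 72 mm, inside 66 mm, 28 mm tall, floor 4 mm thick. Place of the glue bottle. Origin: centre of its underside; z up.
- tape_stand: Round wooden base 76 mm in diameter and 12 mm thick with an upright steel pin 10 mm in diameter standing 30 mm above the base at its middle (top at 42 mm), fixed to the board. Place of the tape roll. Origin: centre of the underside of the base, on the pin's axis.
- box_tray: Low rectangular dark steel tray, open on top, fixed to the board: outside 90 mm long (x) by 66 mm wide (y), 12 mm tall, walls and floor 4 mm thick (inside 82 by 58 mm, 8 mm deep). Place of the wooden box. Origin: centre of its underside.
- ink_jar: Bystander: round amber ink jar with a black cap, 50 mm in diameter, 60 mm tall, standing loose on the table to the left of the brown board (the board, 4 mm thick, carries all the other things but the scissors). Origin: centre of its underside.
- scissors: Bystander: scissors with grey finger loops lying loose and flat on the table to the right of the brown board, about 140 mm long, 76 mm wide over the loops and 10 mm high; x along the blades. Origin: under the pivot.
There are look-alikes about, which are no part of the job. What is meant by the box_tray is not blue, pink or red, and is the larger of those in its own colour.

How it is judged:
At the end, for the whole second after the job is handed in: Upright, at rest, within 3 mm of seated height: cup on coaster (16 mm of its middle), bottle in can (14 mm), tape flat on stand, pin through it (11 mm), box in tray (16 mm), long sides within 0.5 rad; tilts under 0.1 rad. Jar and scissors within 30 mm of their start, jar upright (horizontal distance between cup and coaster below 0.016 m and z of cup in the frame of coaster between 0.002 and 0.008 m and angle between each of cup, glue_bottle, tape_roll, wood_box's own z axis and vertical below 0.1 rad and linear speed of each of cup, glue_bottle, tape_roll, wood_box below 0.02 m/s and angular speed of each of cup, glue_bottle, tape_roll, wood_box below 0.2 rad/s and horizontal distance between glue_bottle and can_holder below 0.014 m and z of glue_bottle in the frame of can_holder between 0.001 and 0.007 m and horizontal distance between tape_roll and tape_stand below 0.011 m and z of tape_roll in the frame of tape_stand between 0.009 and 0.015 m and horizontal distance between wood_box and box_tray below 0.016 m and z of wood_box in the frame of box_tray between 0.001 and 0.007 m and angle between the x axis of wood_box and the x axis of box_tray, either way round below 0.5 rad and distance of each of ink_jar, scissors from where it was at the start of the episode below 0.03 m and angle between ink_jar's own z axis and vertical below 0.2 rad); the robot touches nothing.
It fails at once if the ink jar moved by more than 30 mm or knocked over (distance of ink_jar from where it was at the start of the episode above 0.03 m or angle between ink_jar's own z axis and vertical above 0.35 rad).
It fails at once if the scissors moved by more than 30 mm or knocked over (distance of scissors from where it was at the start of the episode above 0.03 m or angle between scissors's own z axis and vertical above 0.35 rad).
It fails at once if a supply dropped or thrown: faster than 0.7 m/s (a fall of 25 mm) while the fingers do not hold it ((linear speed of cup above 0.7 m/s and contact force between cup and the fingers below 0.2 N) or (linear speed of glue_bottle above 0.7 m/s and contact force between glue_bottle and the fingers below 0.2 N) or (linear speed of tape_roll above 0.7 m/s and contact force between tape_roll and the fingers below 0.2 N) or (linear speed of wood_box above 0.7 m/s and contact force between wood_box and the fingers below 0.2 N)).
It also fails if it takes over 109 s, if anything falls off the work surface, if the arm or the gripper's body presses on something with over 40 N, if the wrist force passes 120 N, or if a joint passes its speed limit or range.

## Working session

There is one attempt and no reset: what is moved stays moved. The work goes in short steps, Python scripts to look and compute and a tool call to move; the robot and the scene stay as the last step left them, time stands still between calls to the robot, and variables do not carry over. Pictures are saved under pics/ and viewed, at most 14 in all, crops included, and the job is handed in when it is done.

Besides the shell and the picture viewer there is one more tool, called after ">>>" in YAML: its name, and indented under it one key for each argument. servo_tool: Moves the arm, as the interface text tells. Its arguments: {"type":"object","properties":{"increments":{"type":"array","items":{"type":"array","items":{"type":"number"}}},"squeeze":{"type":"number"}},"required":["increments"]}

```bash
mkdir -p pics; cat > h.py <<'E'
import numpy as np, cv2
from plant import env
def cam(n):
    c=env.read_camera(n); c['f']=200/np.tan(np.radians(c['fovy'])/2); return c
def K(c): return np.array([[c['f'],0,c['cx']],[0,c['f'],c['cy']],[0,0,1.]])
def rays(c,uv):
    d=np.array([c['k1'],0,0,0,0.])
    p=cv2.undistortPoints(np.array(uv,float).reshape(-1,1,2),K(c),d).reshape(-1,2)
    return np.c_[p,np.ones(len(p))]
def onplane(c,uv,z):
    r=rays(c,uv)@c['R']; o=-c['R'].T@c['t']
    return o+r*((z-o[2])/r[:,2])[:,None]
def cloud(c):
    v,u=np.mgrid[0:400,0:640]; r=rays(c,np.c_[u.ravel(),v.ravel()])
    D=c['depth'].ravel()[:,None]
    P=(r*D-c['t'])@c['R']; P[D[:,0]==0]=np.nan
    return P.reshape(400,640,3)
def save(c,name,crop=None,s=1.25):
    im=c['frame'][...,::-1]
    if crop: a,b,x,y=crop; im=im[b:y,a:x]
    cv2.imwrite('pics/'+name,cv2.resize(im,None,fx=s,fy=s,interpolation=cv2.INTER_CUBIC))
E
python3 - <<'E'
from h import *
import pickle
for n in('top','side'):
    c=cam(n); save(c,n+'0.png'); pickle.dump(c,open(n+'0.pkl','wb')); print(n,-c['R'].T@c['t'],c['R'][2],c['k1'],c['f'])
    P=cloud(c); print(np.nanpercentile(P[...,2],[1,20,50,90,99]))
print(env.observe())
E
```

```text
top [ 0.47473745 -0.01272366  1.45684763] [ 0.07393259  0.00250994 -0.99726008] -0.09311730694259514 444.18133214555246
[-0.76208942 -0.74484017 -0.00256145  0.0386654   0.72357051]
side [-0.11270209  0.77431711  1.01915859] [ 0.47331255 -0.55650474 -0.68284531] -0.0418387716771633 438.18555260216357
[-0.75996699 -0.42382768 -0.00129049  0.25706871  0.71646868]
{'t': 0.1, 'joints': array([-1.32907532e+00,  2.45722385e-01,  1.55891264e+00,  3.08508799e-06,
        1.33871980e+00, -1.74093071e-01]), 'qvel': array([-0.00080874, -0.00066689, -0.00017698, -0.00077342, -0.00314123,
        0.00105577]), 'joint_torque': array([-4.57010801e-04, -4.30672073e+01, -3.27130258e+01, -1.62417246e-04,
        2.80885171e-03,  8.46427014e-06]), 'eef_pos': array([ 0.26244309, -0.59410154,  0.23029347]), 'eef_rot': array([-8.80631729e-04,  9.78464764e-01,  2.06412038e-01, -2.82872742e-05]), 'ft_force': array([-0.00849432,  0.5915254 , -0.12945004]), 'ft_torque': array([0.03217597, 0.01937657, 0.06640009]), 'gripper_force': 0.0, 'finger_gap': 0.08528718972688983}
```

View pics/top0.png

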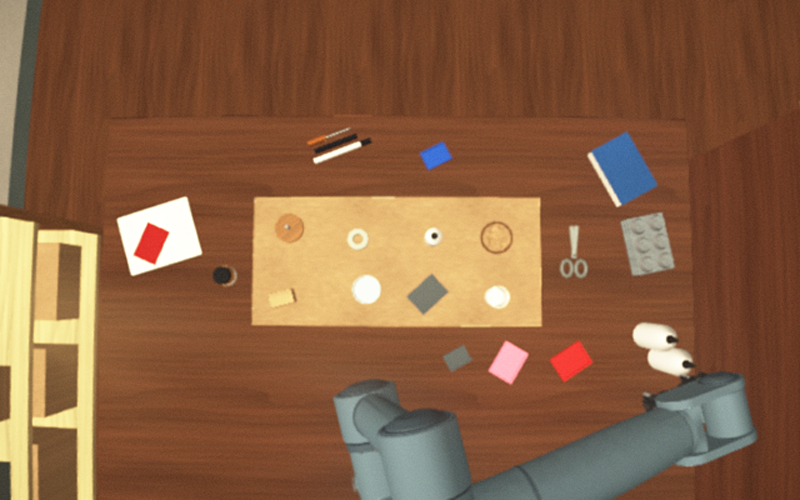

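View pics/side0.png

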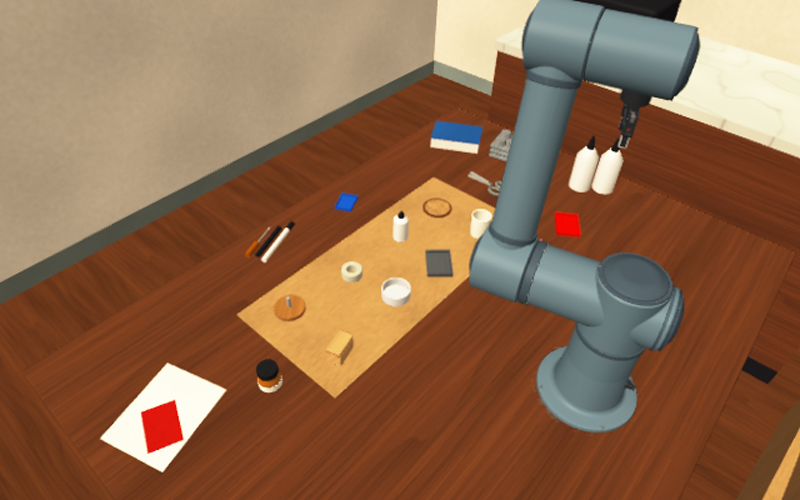

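Top view (full-res px ×1.25): tape stand (290,228), tape (357,238), bottle (432,236), coaster (497,237), box (282,298), can (366,289), large dark tray (427,294), cup (497,297). Tray candidates: dark grey (427,294) and (457,358), blue (436,155), pink (508,362), red (571,360) and (151,243). The larger dark grey one, on the board, fits. I'll confirm it in a crop and measure.

```bash
python3 - <<'E'
from h import *
import pickle
c=pickle.load(open('top0.pkl','rb')); s=pickle.load(open('side0.pkl','rb'))
save(c,'topcrop.png',(200,150,440,300),3.3); save(s,'boxcrop.png',(240,240,340,310),7)
P=cloud(c)
roi={'stand':(232,182,0),'tape':(286,190,0),'bottle':(346,189,0),'coaster':(398,190,0),'box':(225,238,0),'can':(293,231,0),'tray':(342,235,0),'cup':(398,237,0),'jar':(179,220,0)}
fr=c['frame'].astype(int)
for n,(u,v,_) in roi.items():
    q=P[v-26:v+26,u-26:u+26]; m=(q[...,2]>(0.008 if n not in('jar',) else .01)); 
    m=cv2.morphologyEx(m.astype(np.uint8),cv2.MORPH_OPEN,np.ones((2,2)))
    nn,l,st,ce=cv2.connectedComponentsWithStats(m); 
    if nn<2: print(n,'none',np.nanpercentile(q[...,2],[5,50,95])); continue
    k=1+np.argmax(st[1:,4]); pts=q[l==k]; 
    zt=np.nanpercentile(pts[:,2],95)
    tp=pts[pts[:,2]>zt-.008]
    cc,wh,a=cv2.minAreaRect((tp[:,:2]*1000).astype(np.float32))
    print(n,len(pts),'ztop',zt.round(4),'circ',np.round(cv2.minEnclosingCircle((tp[:,:2]*1000).astype(np.float32))[0],1),'rect',np.round(cc,1),np.round(wh,1),round(a,1),'n',len(tp))
print('board z',np.nanmedian(P[205:215,300:330,2]))
E
```

```text
stand 418 ztop 0.0218 circ [638.4 282.9] rect [638.6 282. ] [70.1 69.6] 89.8 n 280
tape 169 ztop 0.032 circ [608.   99.8] rect [606.4  99.7] [45.8 48.6] 0.8 n 106
bottle 160 ztop 0.0915 circ [611.  -93.9] rect [610.5 -94.2] [11.6 15.7] 7.3 n 22
coaster 38 ztop 0.0131 circ [ 607.  -247.2] rect [ 605.4 -248.6] [15.1 40. ] 39.8 n 35
box 250 ztop 0.0528 circ [456.3 294.6] rect [456.4 294.6] [32.5 61. ] 14.0 n 171
can 25 ztop 0.029 circ [487.1 105.3] rect [487.6 107.1] [ 3.7 33.4] 74.0 n 4
tray 28 ztop 0.0119 circ [479.6 -59.2] rect [481.  -58.3] [10.7 37. ] 32.2 n 24
cup 104 ztop 0.071 circ [ 460.7 -258.3] rect [ 457.3 -267.6] [21.1 49.8] 70.0 n 25
jar 245 ztop 0.0636 circ [513.6 445.7] rect [513.7 444.8] [41.7 38.3] 89.9 n 129
board z 0.0032448716269818656
```

View pics/topcrop.png

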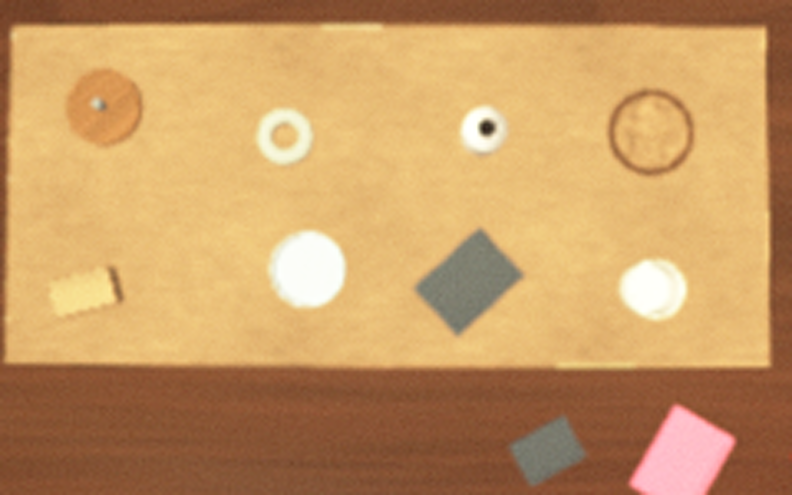

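View pics/boxcrop.png

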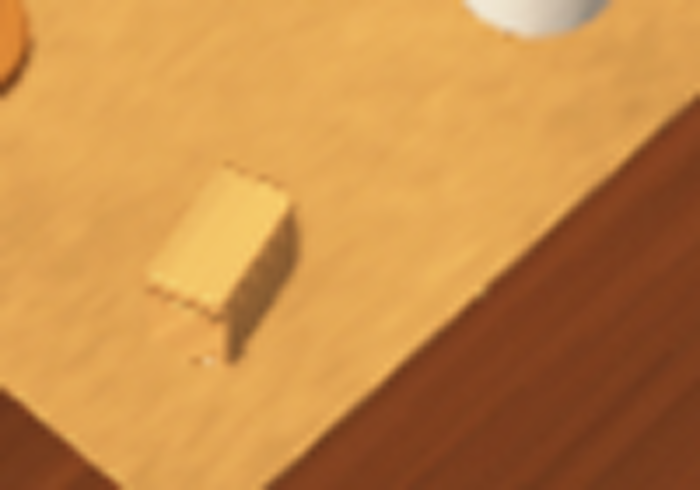

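The crop confirms the tray: dark grey, 90×66-sized, on the board at crop (469,282). The smaller grey one, at crop (548,450), is the decoy. The box looks upright in footprint (60×36, top at 0.049 above the board), but the seam isn't clear, so I'll enhance it and refine the centres by colour.

```bash
cat > meas.py <<'E'
from h import *
Z={'stand':.016,'tape':.028,'coaster':.009,'can':.032,'tray':.016}
def blob(c,u,v,mask,r=26):
    m=np.zeros((400,640),np.uint8); m[v-r:v+r,u-r:u+r]=mask[v-r:v+r,u-r:u+r]
    m=cv2.morphologyEx(m,cv2.MORPH_CLOSE,np.ones((3,3)))
    cs,_=cv2.findContours(m,cv2.RETR_EXTERNAL,cv2.CHAIN_APPROX_NONE)
    return max(cs,key=cv2.contourArea).reshape(-1,2)
def fit(c,u,v,mask,z,r=26):
    p=(onplane(c,blob(c,u,v,mask,r),z)[:,:2]*1000).astype(np.float32)
    (ex,ey),ax,_=cv2.fitEllipse(p); cc,wh,a=cv2.minAreaRect(p)
    return np.round([ex,ey],1),np.round(ax,1),np.round(cc,1),np.round(wh,1),round(a,1)
E
python3 - <<'E'
from meas import *
import pickle
fs=[cam('side') for _ in range(6)]; s=fs[0]; A=np.mean([f['frame'] for f in fs],0)
a=A[270:292+8,250:290]; 
t=[cam('top') for _ in range(6)]; c=t[0]; T=np.mean([f['frame'] for f in t],0); c['frame']=T.astype(np.uint8)
pickle.dump(c,open('topavg.pkl','wb'))
b=T[223:253,207:247]
f=lambda x:cv2.resize(np.clip((x-x.min())/(x.max()-x.min())*255,0,255).astype(np.uint8)[...,::-1],None,fx=9,fy=9,interpolation=cv2.INTER_CUBIC)
s['frame']=A.astype(np.uint8); 
a=A[258:294,250:290]; cv2.imwrite('pics/box2.png',np.hstack([cv2.resize(f(a),(360,320)),cv2.resize(f(b),(360,320))]))
hsv=cv2.cvtColor(c['frame'],cv2.COLOR_RGB2HSV); H,S,V=cv2.split(hsv)
print('board hsv',hsv[212,310],'can',hsv[231,293],'tray',hsv[235,342],'cup',hsv[237,396],'tape',hsv[190,279],'stand',hsv[182,236],'coaster rim row',hsv[190,382:390].tolist())
low=(S<75).astype(np.uint8)
for n,u,v,m,z in [('can',293,231,low,.032),('tray',342,235,low,.016),('cup',398,237,low,.069),('cupfoot',398,237,low,.004),('tape',286,190,low,.028),('bottle',346,189,low,.07),
  ('stand',232,182,((H<14)&(S>100)).astype(np.uint8),.016),('coaster',398,190,((V<150)).astype(np.uint8),.009)]:
    print(n,*fit(c,u,v,m,z,24))
E
```

```text
board hsv [ 18 129 227] can [ 40   6 253] tray [ 28  30 128] cup [ 30   5 255] tape [ 28  32 247] stand [ 15 156 211] coaster rim row [[19, 123, 235], [17, 130, 229], [15, 139, 195], [13, 150, 167], [16, 141, 204], [18, 135, 229], [18, 132, 230], [17, 135, 221]]
can [480.3  78.4] [71.5 72.3] [480.8  79.3] [70.4 73.8] 0.2
tray [468.6 -78.9] [69.  99.3] [468.3 -78.3] [61.7 84.8] 44.9
cup [ 461.8 -251.4] [53.  60.4] [ 460.9 -251. ] [59.7 53. ] 89.9
cupfoot [ 461.2 -262.5] [55.4 63.2] [ 460.2 -262.2] [62.5 55.5] 89.9
tape [610.1 102. ] [50.8 51.6] [610.4 101.8] [50.9 52. ] 26.8
bottle [612.4 -90.4] [39.5 43.8] [612.5 -90.1] [40.  44.6] 45.1Traceback (most recent call last):
  File "<stdin>", line 16, in <module>
  File "meas.py", line 9, in fit
    p=(onplane(c,blob(c,u,v,mask,r),z)[:,:2]*1000).astype(np.float32)
                 ~~~~^^^^^^^^^^^^^^
  File "meas.py", line 7, in blob
    return max(cs,key=cv2.contourArea).reshape(-1,2)
           ~~~^^^^^^^^^^^^^^^^^^^^^^^^
ValueError: max() iterable argument is empty
```

View pics/box2.png

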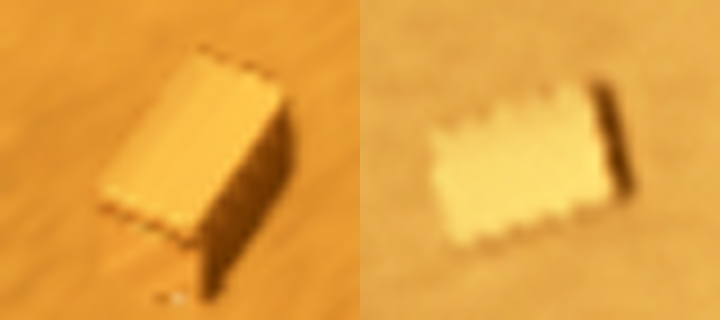

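```bash
python3 - <<'E'
from meas import *
import pickle
c=pickle.load(open('topavg.pkl','rb'))
fs=[cam('side') for _ in range(4)]; s=fs[0]; A=np.mean([f['frame'] for f in fs],0); s['frame']=A.astype(np.uint8); pickle.dump(s,open('sideavg.pkl','wb'))
hsv=cv2.cvtColor(c['frame'],cv2.COLOR_RGB2HSV); H,S,V=cv2.split(hsv)
for n,u,v,m,z in [('stand',232,182,(S>148),.016),('coaster',398,190,V<212,.009)]:
    print(n,*fit(c,u,v,m.astype(np.uint8),z,24))
# tray in finer: threshold mid
print('tray',*fit(c,342,235,(S<85).astype(np.uint8),.016,30))
p=blob(c,342,235,(S<85).astype(np.uint8),30); print(cv2.minAreaRect((onplane(c,p,.016)[:,:2]*1000).astype(np.float32)))
# box top by colour/ depth in side view
def bil(I,uv): return cv2.remap(I.astype(np.float32),np.float32([[uv[0]]]),np.float32([[uv[1]]]),cv2.INTER_LINEAR)[0,0]
def proj(c,X):
    r=cv2.projectPoints(np.array(X,float).reshape(-1,1,3),cv2.Rodrigues(c['R'])[0],c['t'],K(c),np.array([c['k1'],0,0,0,0.]))[0]; return r.reshape(-1,2)
Ps=cloud(s); q=Ps[250:300,240:300]; m=np.abs(q[...,2]-.049)<.006; print('side top rect',cv2.minAreaRect((q[m][:,:2]*1000).astype(np.float32)))
ce=np.array([.4564,.2946])
for name,cm,I in(('side',s,A),('top',c,c['frame'].astype(float))):
  for yaw in (14,):
    e=np.array([-np.sin(np.radians(yaw)),np.cos(np.radians(yaw))]); w=np.array([e[1],-e[0]])
    print(name,'corners top',proj(cm,[np.r_[ce+a*.03*e+b*.018*w,.049] for a in(1,-1) for b in(1,-1)]).round(0).tolist())
    for fn,base,d,L in(('+yend',ce+.0302*e,w,.012),('-xlong',ce-.0182*w,e,.024),('-yend',ce-.0302*e,w,.012)):
      if name=='top' and fn!='-yend' or name=='side' and fn=='-yend': continue
      print(fn)
      for z in np.arange(.058,-.006,-.003):
        uv=proj(cm,[np.r_[base+k*L*d,z] for k in np.linspace(-1,1,9)])
        print(round(z,3),np.mean([bil(I,x) for x in uv],0).round(0),end=' ')
      print()
E
```

```text
stand [640.3 282.8] [69.2 71.9] [639.4 282.6] [73.  69.4] 45.5
coaster [ 616.9 -260.3] [84.  86.1] [ 615.9 -259.5] [82.6 86. ] 89.5
tray [468.8 -78.3] [ 70.4 101.9] [468.7 -78.4] [63.3 87. ] 42.5
((468.6673278808594, -78.408447265625), (63.26377868652344, 86.95545959472656), 42.548973083496094)
side top rect ((457.13592529296875, 296.5497131347656), (36.6798095703125, 62.10031509399414), 16.617399215698242)
side corners top [[260.0, 278.0], [271.0, 283.0], [271.0, 263.0], [283.0, 267.0]]
+yend
0.058 [241. 193. 101.] 0.055 [241. 194. 102.] 0.052 [242. 197. 104.] 0.049 [240. 195. 104.] 0.046 [235. 182.  96.] 0.043 [226. 165.  85.] 0.04 [214. 152.  78.] 0.037 [215. 155.  80.] 0.034 [224. 164.  85.] 0.031 [229. 167.  87.] 0.028 [232. 169.  87.] 0.025 [232. 169.  87.] 0.022 [232. 170.  88.] 0.019 [233. 170.  88.] 0.016 [232. 170.  88.] 0.013 [232. 169.  88.] 0.01 [231. 170.  90.] 0.007 [230. 170.  92.] 0.004 [228. 167.  89.] 0.001 [227. 167.  87.] -0.002 [228. 168.  87.] -0.005 [229. 169.  87.] 
-xlong
0.058 [241. 193. 102.] 0.055 [235. 183.  96.] 0.052 [221. 165.  86.] 0.049 [199. 142.  
[... 312 characters left out ...]
. 130.  66.] 0.004 [201. 143.  73.] 0.001 [214. 153.  79.] -0.002 [221. 159.  82.] -0.005 [223. 162.  83.] 
top corners top [[214.0, 235.0], [217.0, 246.0], [232.0, 231.0], [235.0, 242.0]]
-yend
0.058 [231. 192. 121.] 0.055 [224. 182. 114.] 0.052 [215. 171. 107.] 0.049 [205. 160.  99.] 0.046 [195. 150.  93.] 0.043 [185. 141.  87.] 0.04 [176. 132.  81.] 0.037 [167. 124.  77.] 0.034 [161. 119.  73.] 0.031 [158. 116.  71.] 0.028 [157. 115.  71.] 0.025 [158. 116.  71.] 0.022 [161. 119.  73.] 0.019 [167. 124.  76.] 0.016 [174. 130.  80.] 0.013 [182. 137.  84.] 0.01 [190. 144.  89.] 0.007 [198. 152.  94.] 0.004 [206. 160.  98.] 0.001 [214. 166. 103.] -0.002 [219. 172. 107.] -0.005 [224. 177. 110.]
```

The seam shows at z≈39 mm, about 10 mm below the top, so the box is right way up. Positions (mm):

| Item | x | y | Note |
|---|---|---|---|
| cup | 461 | -255 | |
| coaster | 616 | -260 | |
| bottle | 611 | -92 | |
| can | 480 | 79 | |
| tape | 609 | 101 | |
| stand | 640 | 283 | |
| box | 457 | 295 | long axis 105° |
| tray | 468.5 | -78.5 | long axis 132.5° |

I'll start with the cup.

>>> servo_tool:
  increments:
    - [0,0,0,0,0,0.05,1]
    - [0,0,0,0,0,0.1,1]
    - [0,0,0,0.03,0.05,0.1,1]
    - [0,0,0,0.06,0.1,0.1,1]
    - [0,0,0,0.09,0.15,0.1,1]
    - [0,0,0,0.12,0.2,0.1,1]
    - [0,0,0,0.15,0.25,0.1,1]
    - [0,0,0,0.18,0.3,0.1,1]
    - [0,0,0,0.198,0.339,0.06,1]
    - [0,0,0,0.198,0.339,0.01,1]
    - [0,0,0,0.198,0.339,-0.04,1]
    - [0,0,0,0.198,0.339,-0.09,1]
    - [0,0,0,0.198,0.339,-0.11,1]
    - [0,0,0,0.198,0.339,-0.11,1]
    - [0,0,0,0.198,0.339,-0.11,1]
    - [0,0,0,0.198,0.339,-0.11,1]
  squeeze: 30

```text
t: 2.5
eef_pos: [0.4623, -0.2575, 0.1248]
eef_rot: [0.002, 0.978, 0.206, 0.002]
ft_force: [0.4, -0.2, -0.6]
finger_gap: 0.0851
gripper_force: 0.0
```

>>> servo_tool:
  increments:
    - [0,0,0,-0.001,0.002,-0.03,1]
    - [0,0,0,-0.001,0.002,-0.06,1]
    - [0,0,0,-0.001,0.002,-0.08,1]
    - [0,0,0,-0.001,0.002,-0.089,1]
    - [0,0,0,-0.001,0.002,-0.089,1]
    - [0,0,0,-0.001,0.002,-0.089,0]
    - [0,0,0,-0.001,0.002,-0.089,-0.5]
    - [0,0,0,-0.001,0.002,-0.089,-0.5]
    - [0,0,0,-0.001,0.002,-0.089,-0.5]
    - [0,0,0,-0.001,0.002,-0.089,-0.5]
    - [0,0,0,-0.001,0.002,-0.089,-0.5]
    - [0,0,0,-0.001,0.002,-0.089,-0.5]
  squeeze: 30

```text
t: 3.7
eef_pos: [0.4608, -0.2548, 0.0343]
eef_rot: [0.001, 0.978, 0.206, 0.001]
ft_force: [-0.9, 0.1, 5.6]
finger_gap: 0.0524
gripper_force: 31.1
```

>>> servo_tool:
  increments:
    - [0,0,0,0,0,0.01,-0.5]
    - [0,0,0,0,0,0.025,-0.5]
    - [0,0,0,0,0,0.04,-0.5]
    - [0,0,0,0.02,0,0.04,-0.5]
    - [0,0,0,0.045,-0.001,0.04,-0.5]
    - [0,0,0,0.07,-0.002,0.04,-0.5]
    - [0,0,0,0.095,-0.003,0.04,-0.5]
    - [0,0,0,0.12,-0.004,0.04,-0.5]
    - [0,0,0,0.14,-0.005,0.04,-0.5]
    - [0,0,0,0.155,-0.005,0.04,-0.5]
    - [0,0,0,0.155,-0.005,0.04,-0.5]
    - [0,0,0,0.155,-0.005,0.025,-0.5]
    - [0,0,0,0.155,-0.005,0.015,-0.5]
    - [0,0,0,0.155,-0.005,0.01,-0.5]
    - [0,0,0,0.155,-0.005,0.008,-0.5]
    - [0,0,0,0.155,-0.005,0.007,-0.5]
    - [0,0,0,0.155,-0.005,0.007,-0.5]
    - [0,0,0,0.155,-0.005,0.007,-0.5]

```text
t: 5.5
eef_pos: [0.6148, -0.2589, 0.0395]
eef_rot: [0.0, 0.978, 0.206, 0.0]
ft_force: [-0.0, -0.1, -1.1]
finger_gap: 0.0528
gripper_force: 32.3
```

```bash
python3 - <<'E'
from h import *
s=cam('side'); save(s,'cup1.png',(310,120,430,210),6); print(env.observe()['ft_force'],env.observe()['eef_pos'])
E
```

```text
[-0.0381175  -0.25587368 -1.26875138] [ 0.61473209 -0.25885806  0.03942031]
```

View pics/cup1.png

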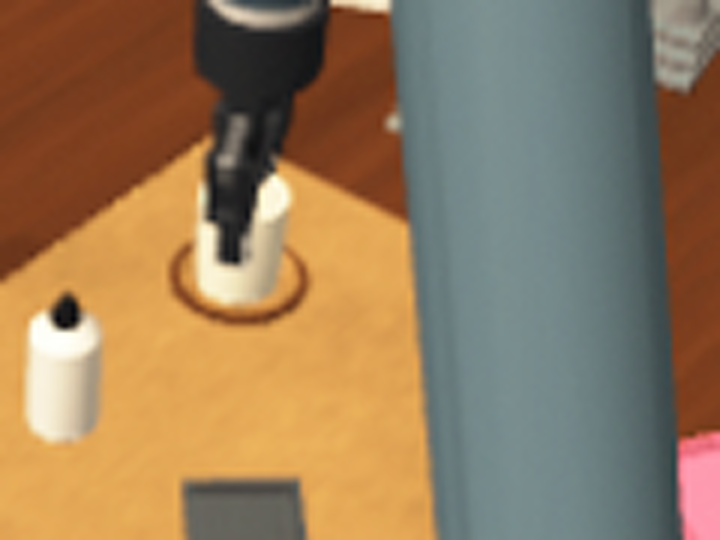

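The held cup is over the coaster centre (cup foot at about (240,290), ring centred near (240,280)). The force reading still shows its weight, so it is 1–2 mm clear. I'll lower it, release and retreat.

>>> servo_tool:
  increments:
    - [0,0,0,0.001,0,-0.001,-0.5]
    - [0,0,0,0.001,0,-0.002,-0.5]
    - [0,0,0,0.001,0,-0.0025,-0.5]
    - [0,0,0,0.001,0,-0.0025,-0.5]

```text
t: 5.95
eef_pos: [0.6155, -0.259, 0.0394]
eef_rot: [-0.0, 0.978, 0.207, -0.001]
ft_force: [-7.9, 2.6, 13.8]
finger_gap: 0.0526
gripper_force: 33.7
```

>>> servo_tool:
  increments:
    - [0,0,0,0,0,0.001,-0.1]
    - [0,0,0,0,0,0.001,0.3]
    - [0,0,0,0,0,0.001,1]
    - [0,0,0,0,0,0.001,1]
    - [0,0,0,0,0,0.001,1]
    - [0,0,0,0,0,0.001,1]
    - [0,0,0,0,0,0.03,1]
    - [0,0,0,0,0,0.07,1]
    - [0,0,0,0,0,0.11,1]
    - [0,0,0,-0.001,0.04,0.12,1]
    - [0,0,0,-0.002,0.08,0.12,1]
    - [0,0,0,-0.003,0.12,0.12,1]
    - [0,0,0,-0.0045,0.15,0.12,1]
    - [0,0,0,-0.0045,0.167,0.12,1]
    - [0,0,0,-0.0045,0.167,0.12,1]
    - [0,0,0,-0.0045,0.167,0.12,1]

```text
t: 7.55
eef_pos: [0.6113, -0.0923, 0.1569]
eef_rot: [0.0, 0.978, 0.206, 0.0]
ft_force: [0.0, -1.4, 0.2]
finger_gap: 0.0852
gripper_force: 0.0
```

```bash
python3 - <<'E'
from h import *
s=cam('side'); P=cloud(s); print(env.observe()['eef_pos'])
# cup: white pts above .04 near coaster
m=(P[...,2]>.062)&(P[...,2]<.085)&(np.hypot(P[...,0]-.6165,P[...,1]+.26)<.05); p=P[m]
print('cup top pts',len(p),np.nanpercentile(p[:,2],95),cv2.minEnclosingCircle((p[:,:2]*1000).astype(np.float32)))
m=(P[...,2]>.02)&(P[...,2]<.06)&(np.hypot(P[...,0]-.611,P[...,1]+.092)<.035); p=P[m]; A=np.c_[p[:,:2],np.ones(len(p))]
x=np.linalg.lstsq(np.c_[2*p[:,:2],np.ones(len(p))],(p[:,:2]**2).sum(1),rcond=None)[0]; print('bottle',x[:2],np.sqrt(x[2]+x[:2]@x[:2]),len(p))
E
```

```text
[ 0.61133525 -0.09281351  0.15689043]
cup top pts 98 0.07603077908767966 ((617.8703002929688, -255.0102081298828), 30.375635147094727)
bottle [ 0.61500503 -0.09073869] 0.019540897104299113 119
```

>>> servo_tool:
  increments:
    - [0,0,0,0.001,0.001,-0.03,1]
    - [0,0,0,0.001,0.001,-0.06,1]
    - [0,0,0,0.001,0.001,-0.09,1]
    - [0,0,0,0.001,0.001,-0.11,1]
    - [0,0,0,0.001,0.001,-0.122,1]
    - [0,0,0,0.001,0.001,-0.122,1]
    - [0,0,0,0.001,0.001,-0.122,0]
    - [0,0,0,0.001,0.001,-0.122,-0.6]
    - [0,0,0,0.001,0.001,-0.122,-0.6]
    - [0,0,0,0.001,0.001,-0.122,-0.6]
    - [0,0,0,0.001,0.001,-0.122,-0.6]
    - [0,0,0,0.001,0.001,-0.122,-0.6]
    - [0,0,0,0.001,0.001,-0.122,-0.6]
    - [0,0,0,0.001,0.001,-0.122,-0.6]

```text
t: 9.0
eef_pos: [0.6132, -0.0911, 0.0365]
eef_rot: [0.001, 0.978, 0.206, 0.001]
ft_force: [-0.4, -0.3, 6.3]
finger_gap: 0.041
gripper_force: 30.5
```

>>> servo_tool:
  increments:
    - [0,0,0,0,0,0.01,-0.6]
    - [0,0,0,0,0,0.03,-0.6]
    - [0,0,0,0,0,0.05,-0.6]
    - [0,0,0,-0.013,0.017,0.06,-0.6]
    - [0,0,0,-0.03,0.038,0.06,-0.6]
    - [0,0,0,-0.05,0.063,0.06,-0.6]
    - [0,0,0,-0.07,0.09,0.06,-0.6]
    - [0,0,0,-0.09,0.116,0.06,-0.6]
    - [0,0,0,-0.11,0.142,0.06,-0.6]
    - [0,0,0,-0.125,0.16,0.06,-0.6]
    - [0,0,0,-0.1325,0.17,0.06,-0.6]
    - [0,0,0,-0.1325,0.17,0.06,-0.6]
    - [0,0,0,-0.1325,0.17,0.045,-0.6]
    - [0,0,0,-0.1325,0.17,0.03,-0.6]
    - [0,0,0,-0.1325,0.17,0.018,-0.6]
    - [0,0,0,-0.1325,0.17,0.01,-0.6]
    - [0,0,0,-0.1325,0.17,0.007,-0.6]
    - [0,0,0,-0.1325,0.17,0.007,-0.6]

```text
t: 10.8
eef_pos: [0.4796, 0.0791, 0.0415]
eef_rot: [-0.0, 0.978, 0.206, -0.0]
ft_force: [1.0, -0.1, -1.5]
finger_gap: 0.0412
gripper_force: 30.7
```

```bash
python3 - <<'E'
from h import *
s=cam('side'); save(s,'bot1.png',(260,170,380,260),6); print(env.observe()['ft_force'],env.observe()['eef_pos'])
E
```

```text
[-0.78015076 -0.80206738 -1.94678111] [0.47994811 0.07922167 0.04200178]
```

View pics/bot1.png

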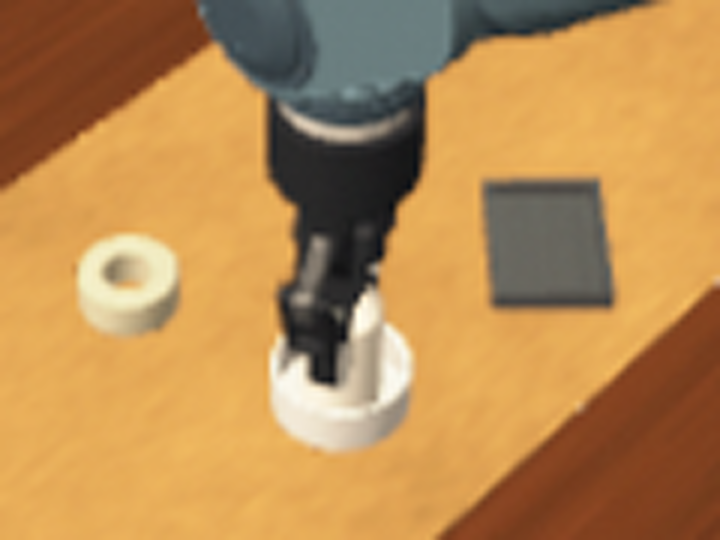

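The bottle is inside the can (rim centred near (342,370), bottle at (350,370)), hanging a few mm clear. I'll lower it to contact.

>>> servo_tool:
  increments:
    - [0,0,0,0,0,-0.0015,-0.6]
    - [0,0,0,0,0,-0.003,-0.6]
    - [0,0,0,0,0,-0.0035,-0.6]
    - [0,0,0,0,0,-0.0035,-0.6]

```text
t: 11.25
eef_pos: [0.4806, 0.0794, 0.0404]
eef_rot: [0.0, 0.978, 0.207, 0.0]
ft_force: [-5.7, -0.4, 13.1]
finger_gap: 0.0412
gripper_force: 32.0
```

>>> servo_tool:
  increments:
    - [0,0,0,0,0,0.001,-0.3]
    - [0,0,0,0,0,0.001,0.3]
    - [0,0,0,0,0,0.001,1]
    - [0,0,0,0,0,0.001,1]
    - [0,0,0,0,0,0.001,1]
    - [0,0,0,0,0,0.001,1]
    - [0,0,0,0,0,0.03,1]
    - [0,0,0,0,0,0.07,1]
    - [0,0,0,0,0,0.11,1]
    - [0,0,0,0.04,0.01,0.11,1]
    - [0,0,0,0.08,0.02,0.11,1]
    - [0,0,0,0.12,0.022,0.09,1]
    - [0,0,0,0.1285,0.022,0.05,1]
    - [0,0,0,0.1285,0.022,0.02,1]
    - [0,0,0,0.1285,0.022,0.02,1]
    - [0,0,0,0.1285,0.022,0.02,1]

```text
t: 12.85
eef_pos: [0.6078, 0.1014, 0.0583]
eef_rot: [-0.0, 0.978, 0.206, -0.001]
ft_force: [-0.2, -0.2, 0.8]
finger_gap: 0.0856
gripper_force: 0.0
```

```bash
python3 - <<'E'
from h import *
s=cam('side'); P=cloud(s); print(env.observe()['eef_pos'])
m=(P[...,2]>.05)&(P[...,2]<.12)&(np.hypot(P[...,0]-.4805,P[...,1]-.079)<.04); p=P[m]; print('bottle top',np.nanmax(p[:,2]),np.nanmedian(p,0),p[p[:,2]>.09].mean(0))
# tape by colour in side, using low saturation on top plane
hsv=cv2.cvtColor(s['frame'],cv2.COLOR_RGB2HSV)
m=(P[...,2]>.022)&(P[...,2]<.034)&(np.hypot(P[...,0]-.609,P[...,1]-.101)<.034)&(hsv[...,1]<110); p=P[m]
print('tape',cv2.minAreaRect((p[:,:2]*1000).astype(np.float32)),len(p))
E
```

```text
[0.60888966 0.10137136 0.05981165]
bottle top 0.10098883671167812 [0.47401508 0.0898676  0.07545801] [0.48000568 0.08347427 0.09531871]
tape ((607.4882202148438, 102.51217651367188), (44.73966598510742, 55.48159408569336), 12.272652626037598) 114
```

>>> servo_tool:
  increments:
    - [0,0,0,0,0,-0.03,1]
    - [0,0,0,0,0,-0.045,1]
    - [0,0,0,0,0,-0.05,1]
    - [0,0,0,0,0,-0.05,1]
    - [0,0,0,0,0,-0.05,0.5]
    - [0,0,0,0,0,-0.05,-0.4]
    - [0,0,0,0,0,-0.05,-0.4]
    - [0,0,0,0,0,-0.05,-0.4]
    - [0,0,0,0,0,-0.05,-0.4]
    - [0,0,0,0,0,-0.05,-0.4]
    - [0,0,0,0,0,-0.05,-0.4]

```text
t: 14.0
eef_pos: [0.6092, 0.1014, 0.0098]
eef_rot: [0.0, 0.978, 0.206, 0.001]
ft_force: [-0.9, -0.3, 6.4]
finger_gap: 0.0518
gripper_force: 32.3
```

>>> servo_tool:
  increments:
    - [0,0,0,0,0,0.01,-0.4]
    - [0,0,0,0,0,0.03,-0.4]
    - [0,0,0,0,0,0.05,-0.4]
    - [0,0,0,0.003,0.02,0.06,-0.4]
    - [0,0,0,0.008,0.05,0.06,-0.4]
    - [0,0,0,0.014,0.08,0.06,-0.4]
    - [0,0,0,0.019,0.11,0.06,-0.4]
    - [0,0,0,0.024,0.14,0.06,-0.4]
    - [0,0,0,0.028,0.165,0.06,-0.4]
    - [0,0,0,0.031,0.1815,0.06,-0.4]
    - [0,0,0,0.031,0.1815,0.052,-0.4]
    - [0,0,0,0.031,0.1815,0.052,-0.4]
    - [0,0,0,0.031,0.1815,0.052,-0.4]

```text
t: 15.3
eef_pos: [0.6384, 0.2815, 0.0594]
eef_rot: [0.0, 0.979, 0.206, -0.001]
ft_force: [0.6, 0.4, -0.3]
finger_gap: 0.0522
gripper_force: 31.6
```

```bash
python3 - <<'E'
from h import *
s=cam('side'); save(s,'tape1.png',(180,190,300,280),6); print(env.observe()['ft_force'],env.observe()['eef_pos'])
import pickle
# pin top from initial views: triangulate grey pin blob
for n in('top','side'):
    c=pickle.load(open(n+'avg.pkl','rb')); h=cv2.cvtColor(c['frame'],cv2.COLOR_RGB2HSV)
    u,v=(232,182) if n=='top' else (231,243)
    sub=h[v-14:v+12,u-14:u+14,1]; m=(sub<105).astype(np.uint8); nn,l,st,ce=cv2.connectedComponentsWithStats(m)
    for k in range(1,nn):
        if st[k,4]>2: 
            w=ce[k]+[u-14,v-14]; print(n,w,st[k],onplane(c,[w],.046).round(4), onplane(c,[[w[0],v-14+st[k,1]+.5]],.046).round(4))
E
```

```text
[-0.76420615 -0.23718277 -0.79131802] [0.63879213 0.28154993 0.05980384]
top [229.36363636 181.09090909] [10 12  4  3 11] [[0.6397 0.2825 0.046 ]] [[0.6416 0.2826 0.046 ]]
side [230.35 240.85] [12  8  4  9 20] [[0.6302 0.2927 0.046 ]] [[0.6402 0.2841 0.046 ]]
```

View pics/tape1.png

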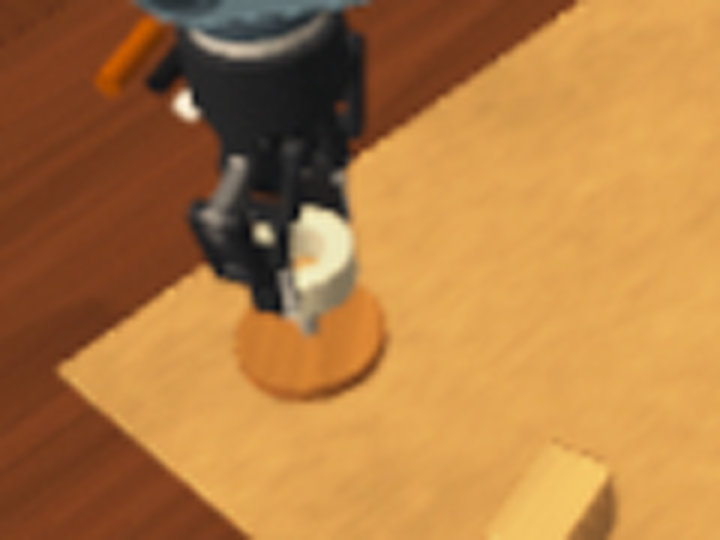

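The tape hangs level above the stand. The pin is at about (0.640, 0.283), and two views agree. I'll lower it over the pin.

>>> servo_tool:
  increments:
    - [0,0,0,0.001,0.0015,-0.004,-0.4]
    - [0,0,0,0.001,0.0015,-0.01,-0.4]
    - [0,0,0,0.001,0.0015,-0.016,-0.4]
    - [0,0,0,0.001,0.0015,-0.022,-0.4]
    - [0,0,0,0.001,0.0015,-0.028,-0.4]
    - [0,0,0,0.001,0.0015,-0.034,-0.4]
    - [0,0,0,0.001,0.0015,-0.036,-0.4]
    - [0,0,0,0.001,0.0015,-0.036,-0.4]

```text
t: 16.15
eef_pos: [0.6397, 0.2843, 0.0237]
eef_rot: [0.0, 0.978, 0.206, -0.0]
ft_force: [0.7, -1.2, -0.8]
finger_gap: 0.0518
gripper_force: 31.6
```

>>> servo_tool:
  increments:
    - [0,0,0,0,0,-0.0015,-0.4]
    - [0,0,0,0,0,-0.003,-0.4]
    - [0,0,0,0,0,-0.0035,-0.4]
    - [0,0,0,0,0,-0.0035,-0.4]

```text
t: 16.55
eef_pos: [0.6404, 0.2845, 0.0218]
eef_rot: [0.0, 0.978, 0.206, 0.0]
ft_force: [-2.0, 0.2, 5.2]
finger_gap: 0.0519
gripper_force: 32.1
```

The rows are not in the units I measure in: turns go in shares of 180 degrees. I convert before sending: 81 degrees / 180 = 0.45.

>>> servo_tool:
  increments:
    - [0,0,0,0,0,0.001,0]
    - [0,0,0,0,0,0.001,0.5]
    - [0,0,0,0,0,0.001,1]
    - [0,0,0,0,0,0.001,1]
    - [0,0,0,0,0,0.001,1]
    - [0,0,0,0,0,0.03,1]
    - [0,0,0,0,0,0.07,1]
    - [0,0,0,0,0,0.11,1]
    - [0,0,0.0444,-0.02,0,0.12,1]
    - [0,0,0.0889,-0.04,0.001,0.12,1]
    - [0,0,0.1333,-0.06,0.002,0.12,1]
    - [0,0,0.1778,-0.08,0.003,0.12,1]
    - [0,0,0.2222,-0.1,0.004,0.12,1]
    - [0,0,0.2667,-0.12,0.005,0.12,1]
    - [0,0,0.3111,-0.14,0.006,0.12,1]
    - [0,0,0.3556,-0.16,0.008,0.12,1]
    - [0,0,0.4,-0.175,0.01,0.12,1]
    - [0,0,0.4444,-0.1835,0.011,0.12,1]
    - [0,0,0.45,-0.1835,0.011,0.1,1]
    - [0,0,0.45,-0.1835,0.011,0.1,1]

```text
t: 18.55
eef_pos: [0.4547, 0.2948, 0.1187]
eef_rot: [-0.001, 0.61, 0.792, -0.002]
ft_force: [-0.5, 0.7, -0.5]
finger_gap: 0.0853
gripper_force: 0.0
```

```bash
python3 - <<'E'
from h import *
s=cam('side'); P=cloud(s); o=env.observe(); print(o['eef_pos'],o['eef_rot'])
save(s,'tape2.png',(180,210,300,300),6)
from scipy.spatial.transform import Rotation as R
q=o['eef_rot']; y=R.from_quat(q[[1,2,3,0]]).as_matrix()[:,1]; print('tool y deg',np.degrees(np.arctan2(y[1],y[0])))
m=(np.abs(P[...,2]-.04)<.008)&(np.hypot(P[...,0]-.64,P[...,1]-.283)<.034); p=P[m]; print('tape',len(p),np.median(p,0),cv2.minAreaRect((p[:,:2]*1000).astype(np.float32)))
E
```

```text
[0.45553307 0.29502969 0.11977547] [-7.26570047e-04  6.10167329e-01  7.92271340e-01 -1.19455865e-03]
tool y deg 14.796683542163512
tape 174 [0.63890505 0.28634984 0.03914567] ((641.9193115234375, 285.19122314453125), (47.54774856567383, 54.951969146728516), 48.56399154663086)
```

View pics/tape2.png

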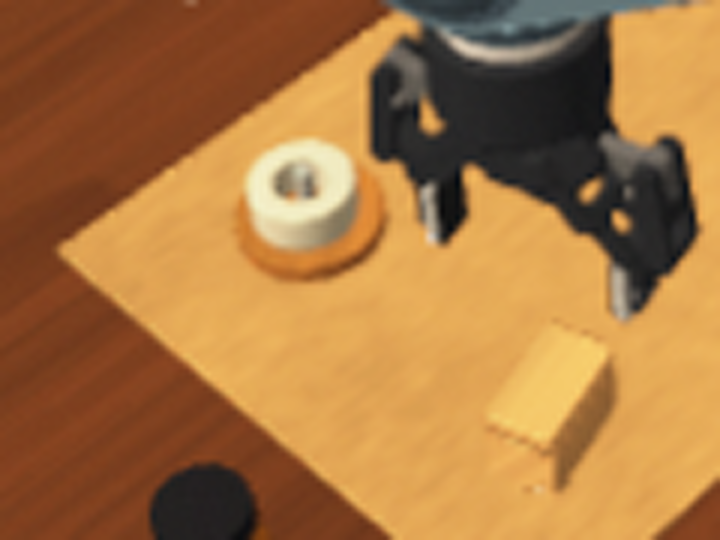

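The tape lies flat at (300,195) with the pin in its hole. Next, the box.

>>> servo_tool:
  increments:
    - [0,0,0,0.0015,0,-0.03,1]
    - [0,0,0,0.0015,0,-0.06,1]
    - [0,0,0,0.0015,0,-0.08,1]
    - [0,0,0,0.0015,0,-0.094,1]
    - [0,0,0,0.0015,0,-0.094,1]
    - [0,0,0,0.0015,0,-0.094,0.2]
    - [0,0,0,0.0015,0,-0.094,-0.3]
    - [0,0,0,0.0015,0,-0.094,-0.7]
    - [0,0,0,0.0015,0,-0.094,-0.7]
    - [0,0,0,0.0015,0,-0.094,-0.7]
    - [0,0,0,0.0015,0,-0.094,-0.7]
    - [0,0,0,0.0015,0,-0.094,-0.7]
    - [0,0,0,0.0015,0,-0.094,-0.7]

```text
t: 19.9
eef_pos: [0.4589, 0.2958, 0.028]
eef_rot: [0.0, 0.61, 0.792, 0.001]
ft_force: [-1.8, -0.7, 6.9]
finger_gap: 0.0353
gripper_force: 31.9
```

To row units: 27.5 degrees / 180 = 0.1528.

>>> servo_tool:
  increments:
    - [0,0,0,0,0,0.01,-0.7]
    - [0,0,0,0,0,0.03,-0.7]
    - [0,0,0,0,0,0.06,-0.7]
    - [0,0,0,0,0,0.09,-0.7]
    - [0,0,0,0,0,0.12,-0.7]
    - [0,0,0,0,-0.01,0.14,-0.7]
    - [0,0,0.0167,0.001,-0.035,0.15,-0.7]
    - [0,0,0.0333,0.002,-0.065,0.15,-0.7]
    - [0,0,0.05,0.003,-0.095,0.15,-0.7]
    - [0,0,0.0667,0.004,-0.125,0.15,-0.7]
    - [0,0,0.0833,0.005,-0.155,0.15,-0.7]
    - [0,0,0.1,0.006,-0.185,0.15,-0.7]
    - [0,0,0.1111,0.007,-0.215,0.15,-0.7]
    - [0,0,0.1222,0.008,-0.245,0.15,-0.7]
    - [0,0,0.1333,0.009,-0.275,0.15,-0.7]
    - [0,0,0.1444,0.01,-0.305,0.15,-0.7]
    - [0,0,0.1528,0.0105,-0.335,0.15,-0.7]
    - [0,0,0.1528,0.0105,-0.36,0.15,-0.7]
    - [0,0,0.1528,0.0105,-0.374,0.15,-0.7]
    - [0,0,0.1528,0.0105,-0.374,0.14,-0.7]

```text
t: 21.9
eef_pos: [0.4694, -0.0801, 0.168]
eef_rot: [0.002, 0.405, 0.914, 0.0]
ft_force: [-0.1, 0.2, -1.2]
finger_gap: 0.0349
gripper_force: 31.1
```

>>> servo_tool:
  increments:
    - [0,0,0,0,0,-0.03,-0.7]
    - [0,0,0,0,0,-0.06,-0.7]
    - [0,0,0,0,0,-0.09,-0.7]
    - [0,0,0,0,0,-0.11,-0.7]
    - [0,0,0,0,0,-0.122,-0.7]
    - [0,0,0,0,0,-0.122,-0.7]
    - [0,0,0,0,0,-0.122,-0.7]

```text
t: 22.6
eef_pos: [0.469, -0.0783, 0.0453]
eef_rot: [0.0, 0.404, 0.915, 0.0]
ft_force: [0.7, -0.0, -0.5]
finger_gap: 0.0353
gripper_force: 31.0
```

```bash
python3 - <<'E'
from h import *
s=cam('side'); save(s,'box3.png',(300,170,420,260),6); o=env.observe(); print(o['eef_pos'],o['eef_rot'],o['ft_force'])
E
```

```text
[ 0.46945234 -0.07864497  0.04581108] [9.96853345e-04 4.03960757e-01 9.14775771e-01 4.29358474e-05] [-0.98445929 -0.87893779 -0.75151533]
```

View pics/box3.png

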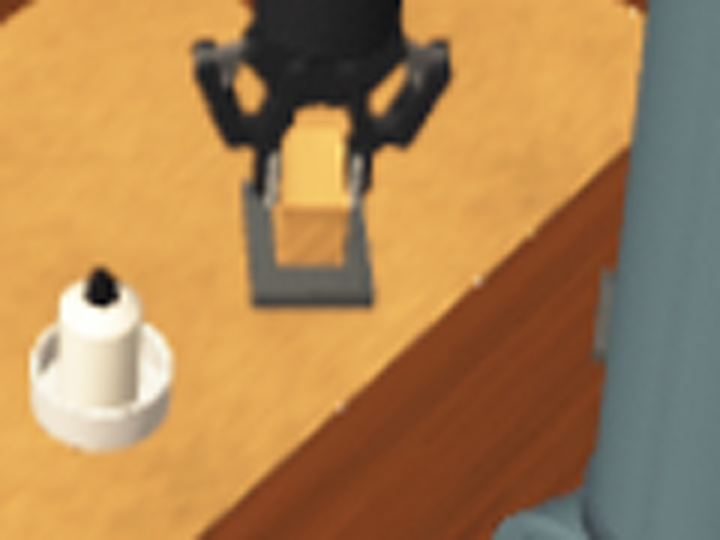

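The box is aligned over the tray (box at (312,190), tray at (308,245)), and the bottle stands upright in the can at (100,345). Lowering.

>>> servo_tool:
  increments:
    - [0,0,0,0,0,-0.005,-0.7]
    - [0,0,0,0,0,-0.009,-0.7]
    - [0,0,0,0,0,-0.012,-0.7]
    - [0,0,0,0,0,-0.0135,-0.7]
    - [0,0,0,0,0,-0.0145,-0.7]
    - [0,0,0,0,0,-0.0155,-0.7]
    - [0,0,0,0,0,-0.0155,-0.7]

```text
t: 23.35
eef_pos: [0.4686, -0.0786, 0.0319]
eef_rot: [-0.002, 0.404, 0.915, -0.0]
ft_force: [-13.5, 4.8, 28.7]
finger_gap: 0.0353
gripper_force: 34.5
```

Firm contact. I'll release and retreat.

>>> servo_tool:
  increments:
    - [0,0,0,0,0,0.001,-0.7]
    - [0,0,0,0,0,0.002,-0.4]
    - [0,0,0,0,0,0.002,0.1]
    - [0,0,0,0,0,0.002,1]
    - [0,0,0,0,0,0.002,1]
    - [0,0,0,0,0,0.002,1]
    - [0,0,0,0,0,0.002,1]
    - [0,0,0,0,0,0.03,1]
    - [0,0,0,0,0,0.07,1]
    - [0,0,0,0,0,0.12,1]
    - [0,0,0,0,0,0.17,1]
    - [0,0,0,-0.03,-0.03,0.22,1]
    - [0,0,0,-0.06,-0.07,0.25,1]
    - [0,0,0,-0.08,-0.11,0.25,1]
    - [0,0,0,-0.09,-0.15,0.25,1]
    - [0,0,0,-0.09,-0.19,0.25,1]
    - [0,0,0,-0.09,-0.21,0.25,1]
    - [0,0,0,-0.09,-0.21,0.25,1]
    - [0,0,0,-0.09,-0.21,0.25,1]

```text
t: 25.25
eef_pos: [0.3784, -0.2883, 0.2789]
eef_rot: [-0.0, 0.404, 0.915, 0.0]
ft_force: [-0.9, 0.9, 0.7]
finger_gap: 0.0854
gripper_force: 0.0
```

```bash
python3 - <<'E'
from h import *
c=cam('top'); s=cam('side'); print(env.observe()['eef_pos'])
im=np.hstack([cv2.resize(c['frame'][150:290,160:480],(400,300)),cv2.resize(s['frame'][130:330,180:460],(400,300))])
cv2.imwrite('pics/fin.png',im[...,::-1])
P=cloud(s); Pt=cloud(c)
for n,x,y,r in(('box',.4685,-.0785,.045),('bottle',.4805,.079,.04),('tape',.64,.283,.034),('cup',.6165,-.26,.034)):
    for Q in(P,Pt):
        m=(Q[...,2]>.02)&(Q[...,2]<.12)&(np.hypot(Q[...,0]-x,Q[...,1]-y)<r); p=Q[m]
        if len(p)<5: print(n,'few'); continue
        t=np.percentile(p[:,2],95); p=p[p[:,2]>t-.006]; print(n,t.round(4),cv2.minAreaRect((p[:,:2]*1000).astype(np.float32)))
E
```

```text
[ 0.37870608 -0.28753971  0.2790619 ]
box 0.0563 ((470.3466796875, -76.9576644897461), (35.699851989746094, 64.151123046875), 43.02550506591797)
box 0.0574 ((468.52508544921875, -79.359619140625), (34.550682067871094, 59.97064971923828), 39.25577163696289)
bottle 0.0894 ((475.7721862792969, 83.11563110351562), (22.29779815673828, 12.919163703918457), 6.400533199310303)
bottle 0.0947 ((480.0445861816406, 80.16532897949219), (14.063796997070312, 13.659989356994629), 66.91082763671875)
tape 0.0424 ((640.4911499023438, 286.53070068359375), (47.54422378540039, 52.31880569458008), 50.67421340942383)
tape 0.0441 ((640.8643188476562, 285.15142822265625), (51.1164436340332, 50.2496337890625), 46.648765563964844)
cup 0.0741 ((617.7567749023438, -254.37789916992188), (50.940208435058594, 55.093955993652344), 68.28966522216797)
cup 0.0757 ((615.7675170898438, -257.9605407714844), (48.41993713378906, 51.27415466308594), 87.80322265625)
```

View pics/fin.png

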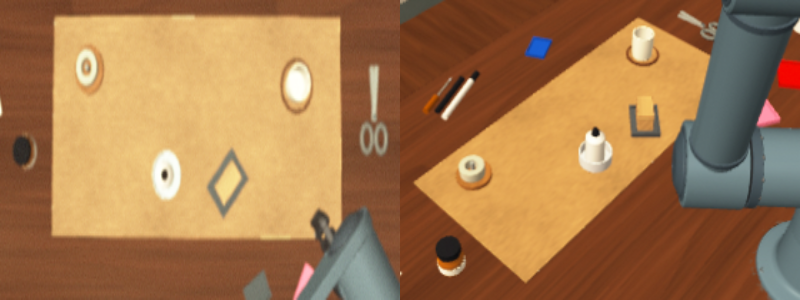

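All four are seated: cup on the coaster (297,83), bottle in the can (166,175), tape on its pin (88,68), box in the tray (228,182). Heights match, the jar and scissors are undisturbed, and the arm is clear. Handing in.

```bash
python3 -c "
from plant import env
print(env.finish_job())"
```

```text
the job is handed in; nothing more can be done
None
```

I handed the job in at about 25 s of robot time: the last pictures show the cup on the coaster, the bottle in the can, the tape over its pin and the box upright and lengthwise in the tray, with the jar and scissors untouched; no verdict was returned.

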